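Clear the scrap heat sink off the test supply and set its dial

TASK

A scrap aluminium heat sink lies across the carrying handles of the test supply and blocks its dial. Lift the heat sink off and set it down (do not drop it) in the shallow sheet-metal tray, lying flat on its base with the fins up; then turn the dial until its nose points straight at the point of the steel clip on the scale. Leave the other scrap and the hammer where they are.

Things in the scene. Friction and masses are not known exactly. Their poses are not given: they have to be found in the camera images.
- supply: Variable transformer, fixed: grey steel case 200 mm (its x) by 220 mm (its y), flat top at 110 mm. Origin: centre of its underside, z up. On top two steel carrying handles: bars 12 mm thick along its x from -75 to 75 mm, at y = -82 and y = 82 mm, upper edge 176 mm above the origin. Centred between them a scale disc 140 mm across and the dial.
- dial (a joint): Dial angle in rad, 0 to 4.712, grows as the dial turns CLOCKWISE seen from above. At 0 the nose points 135 degrees counter-clockwise from the supply's +x; at value q it points (135 degrees - q). It stays where it is left. Starts below 0.7.
- dial_grip (a point): Point on the dial's axis to pinch its bar, 146 mm above the supply's underside. The black dial is a disc 76 mm across, 10 mm high, with an upright bar on it 70 mm long (the point's x), 16 mm thick (y), 35 mm high; the bar's top is 11 mm above this point, its foot 24 mm below. The point turns with the dial; its x points to the nose.
- dial_nose (a point): Tip of the nose, a small black tongue with a white line that sticks out beyond the dial's disc at one end of the bar, 46 mm from the dial's axis.
- clip_mark (a point): Where the tip of the dial's nose must come: 46 mm from the dial's axis towards the clip, 119 mm above the supply's underside. The clip, fixed, is a dark arrow-shaped steel tab on the scale, 26 mm long, 12 mm wide, 4 to 9 mm high, its point towards the dial, 51 mm from the axis, at 1.5 to 2.5 rad of dial travel from the zero end.
- heatsink: Loose aluminium heat sink, 50 mm (its x) by 210 mm (its y) by 35 mm high, about 0.42 kg: flat 8 mm base with six long upright fins along y, the outer two flush with the sides. Origin: centre of its underside, z up through the fins. At the start it lies base down, right across both handles above the dial.
- tray: Shallow open sheet-metal tray painted yellow, fixed and empty: 240 mm (its x) by 320 mm (its y) by 45 mm high outside, walls and floor 5 mm thick. Origin: centre of its underside, z up; the inner floor is 5 mm above it.
- motor: Bystander: loose steel scrap motor on a foot, 60 mm across and 70 mm long with a 38 mm shaft end along its x. Origin: centre of its underside.
- transformer: Bystander: loose scrap transformer, 70 by 56 by 60 mm high. Origin: centre of its underside.
- hammer: Bystander: loose hammer about 220 mm long lying along its x. Origin: on its underside, near mid-length.
Mind the look-alikes: they are no part of the job. What is meant by the heatsink is not black, and is the smaller of those in its own colour.

How it is judged:
By the outcome, as a careful person would: the job done as asked, in the order asked, and still so for the second after the job is handed in, with the robot touching nothing.
It also fails if it takes over 64 s, if anything falls off the work surface, if the arm or the gripper's body presses on something with over 40 N, if the wrist force passes 120 N, or if a joint passes its speed limit or range.

ROBOT

A 7-joint arm with a two-finger parallel gripper is mounted at the origin on the work surface. World frame = base frame: x ahead of the robot, y to its left, z up, the work surface at z = 0. Lengths are in m, angles in rad, forces in N, time in s.
With the tool pointing down it reaches from about 0.4 to 0.85 m from the base axis. Payload 10.4 kg.
Tool frame: the origin (TCP) lies between the finger pads; the fingertips stand manip.finger_overhang ahead of it and the grasp point (between the pads) lies 11 mm behind it (manip.finger_overhang is the distance from the TCP to the fingertips, in m); x points along the fingers, z is the direction in which the jaws open and shut, and the axes are right-handed (so a half turn about x gives the same grasp; the last joint's range is limited). The gripper opens to 85 mm and grips with 20 to 120 N. Pads are 22 mm wide; open, the fingers measure 114 mm over their backs; the gripper's body (76 mm by 85 mm) begins 54 mm behind the grasp point. The pads swing forward as they close: fully open they stand 13 mm farther back than shut.
Start: joints at [-0.023, 0.332, -0.065, 1.46, 0.022, 1.35, -0.088], TCP at [0.625, 0, 0.216] pointing down, gripper open.
Joint ranges: [-2.6, 2.6], [-0.5, 2.12], [-1.47, 1.34], [0.16, 2.42], [-1.27, 4.41], [0.06, 2.06], [-2.6, 2.6]. Speed limits (rad/s): [2.22, 2.22, 2.79, 2.79, 3.14, 3.14, 3.14].

INTERFACE

Orientations are given as a unit quaternion [x, y, z, w].
In Python, from workcell import get_obs, camera, workorder, manip gives the robot as it stands. The module is installed in compiled form; this text tells all that it offers.
- The arm moves only by the tool play_rows, never from a script. Its argument "increments" is text: rows parted by semicolons, each of 4 numbers parted by spaces: the shift along the tool's x, y, z in m, then the turn about the tool's x in rad. A call has 1 to 20 rows; each row shifts and turns the pose as measured when the row begins, along the tool's axes as they then stand; what a row does not reach is not made up. A row lasts 1/10 s, in which the tool goes at most 50 mm and 8.59 degrees, less where a joint would pass 70% of its speed; a pose out of reach is approached as far as the arm can. A call is refused whole if a number of a shift passes 0.05 or a number of a turn 0.15, either way. A call with a gripper value outside its range is refused whole. "hand" is the gripper command: -1 is fully open, 1 is shut, values between are in proportion, set as the call begins (left out, the last holds). The fingers move at their own pace and stop on an object; "squeeze" is the grip in N (left out, the last holds). Time passes only in rows, so rows that do not move let the fingers close. It gives the time, the measured TCP pose, the force and the opening at its end, in the units of the state.
- get_obs(): the state, without advancing time (a new reading comes with each control period).
- camera(name): name is "scene" or "side" or "wrist"; returns a dict with "img" (480x640x3 uint8, blue, green, red), "fov_y" (degrees; the focal length in pixels is half the picture's height over the tangent of half this angle, whatever the lens; pixels are square), "cx", "cy" (the principal point, pixels), "distortion" ([k1, k2, p1, p2, k3] as OpenCV has them; the pictures are not rectified), "R" (3x3) and "t" (3): a world point X has camera coordinates R X + t; the wrist camera has in their place "tool_from_camera" (4x4, takes a point from camera to tool coordinates, whose origin is the TCP and whose axes are the tool frame's). Camera axes: x right, y down, z forward; pixel columns grow to the right and rows downward; lengths in m; the calibration is good to about 2 mm. A picture is of the moment at which its call begins: read the wrist's pose just before it. There is no depth.
- workorder.hand_in(): hands the job in, once; it reports no verdict.
The state is a dict: "clock": time; "joint_pos": joint angles; "joint_velocities": joint speeds; "tau": joint torques, N m; "position": TCP position; "ee_rot": TCP orientation; "ft_force": force on the tool from outside, world axes, zero at the start; "torque": the same for the moment, N m; "grip_width": opening from 0.0 (shut) to 1.0 (fully open).
Only numpy, scipy, OpenCV 4.12 (cv2) and the standard library are available. Lean on these libraries where they do the work, as an engineer would, in place of code of your own. Each camera call takes 0.05 s, during which the arm holds its last target.

## Working session

There is one attempt and no reset: what is moved stays moved. The work goes in short steps, Python scripts to look and compute and a tool call to move; the robot and the scene stay as the last step left them, time stands still between calls to the robot, and variables do not carry over. Pictures are saved under pics/ and viewed, and the job is handed in when it is done.

Besides the shell and the picture viewer there is one more tool, called after ">>>" as a command line: name --argument value ..., lists and objects as JSON in quotes. play_rows: Moves the arm, as the interface text tells. Its arguments: {"type":"object","properties":{"increments":{"type":"string"},"hand":{"type":"number"},"squeeze":{"type":"number"}},"required":["increments"]}

```bash
mkdir -p pics; cat > h.py <<'E'
import numpy as np, cv2
from workcell import get_obs, camera, workorder, manip
def K(c):
    f=240/np.tan(np.radians(c['fov_y'])/2); return np.array([[f,0,c['cx']],[0,f,c['cy']],[0,0,1.]])
def snap(n,f):
    o=get_obs(); c=camera(n); cv2.imwrite('pics/'+f,c['img'])
    if 'R' not in c:
        from scipy.spatial.transform import Rotation as Ro
        Rt=Ro.from_quat(o['ee_rot']).as_matrix(); T=np.array(c['tool_from_camera'])
        Rwc=Rt@T[:3,:3]; p=Rt@T[:3,3]+np.array(o['position'])
        c['R']=Rwc.T; c['t']=-Rwc.T@p
    np.savez('pics/'+f[:-4]+'.npz',K=K(c),D=np.array(c['distortion'],float),R=np.array(c['R']),t=np.array(c['t']))
    return c
def load(f): return np.load('pics/'+f+'.npz')
def toz(f,px,z):
    d=load(f); u=cv2.undistortPoints(np.array(px,float).reshape(-1,1,2),d['K'],d['D']).reshape(-1,2)
    out=[]
    C=-d['R'].T@d['t']
    for a in u:
        r=d['R'].T@np.array([a[0],a[1],1]); out.append(C+r*(z-C[2])/r[2])
    return np.array(out)
def proj(f,X):
    d=load(f); return cv2.projectPoints(np.array(X,float).reshape(-1,1,3),cv2.Rodrigues(d['R'])[0],d['t'],d['K'],d['D'])[0].reshape(-1,2)
def tri(f1,p1,f2,p2):
    A=[];b=[]
    for f,p in((f1,p1),(f2,p2)):
        d=load(f);u=cv2.undistortPoints(np.array(p,float).reshape(1,1,2),d['K'],d['D']).ravel()
        C=-d['R'].T@d['t'];r=d['R'].T@np.array([*u,1]);r/=np.linalg.norm(r);P=np.eye(3)-np.outer(r,r);A.append(P);b.append(P@C)
    return np.linalg.lstsq(np.vstack(A),np.hstack(b),rcond=None)[0]
E
python3 - <<'E'
from h import *
for n in('scene','side','wrist'):
    c=snap(n,n+'0.png'); d=load(n+'0'); print(n,(-d['R'].T@d['t']).round(3),c['fov_y'],c['distortion'])
print(get_obs(),manip.finger_overhang)
E
```

```text
scene [ 1.137 -0.143  1.   ] 49.2859085068049 [-0.1495372  0.         0.         0.         0.       ]
side [0.035 0.66  1.073] 49.88703568223727 [-0.05877857  0.          0.          0.          0.        ]
wrist [0.625 0.082 0.372] 59.02840095345267 [-0.09928854  0.          0.          0.          0.        ]
{'clock': 0.15, 'joint_pos': array([-0.02261029,  0.33271346, -0.06471129,  1.46071311,  0.02158221,
        1.34987043, -0.08852218]), 'joint_velocities': array([ 0.0017216 , -0.00152689,  0.00232982, -0.00196285, -0.00177766,
       -0.00073021,  0.00060267]), 'tau': array([ 1.13752249e-03, -6.25829744e+01,  4.95374459e-02, -3.91853535e+01,
        1.63436425e-02,  7.44175835e-03, -2.63868424e-05]), 'position': array([6.24725225e-01, 2.06379015e-05, 2.15623842e-01]), 'ee_rot': array([-1.09972091e-05,  7.07463750e-01, -3.18621355e-06,  7.06749632e-01]), 'ft_force': array([-3.61391080e-01, -1.76008039e-01, -2.54704918e-04]), 'torque': array([-0.01358535,  0.00561003,  0.03952432]), 'grip_width': 0.9998828661711547} 0.008
```

View pics/scene0.png

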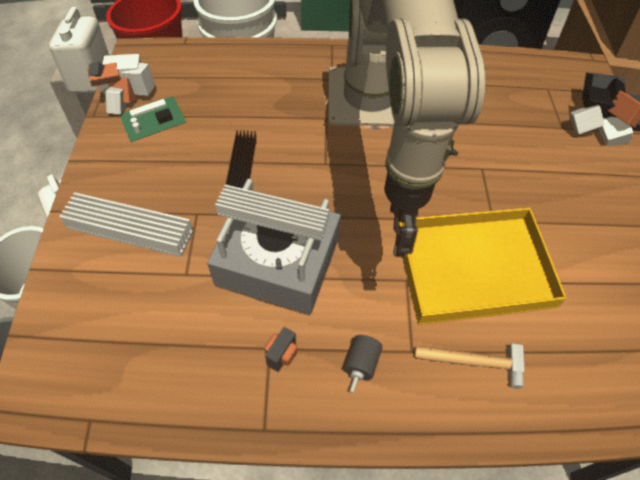

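View pics/side0.png

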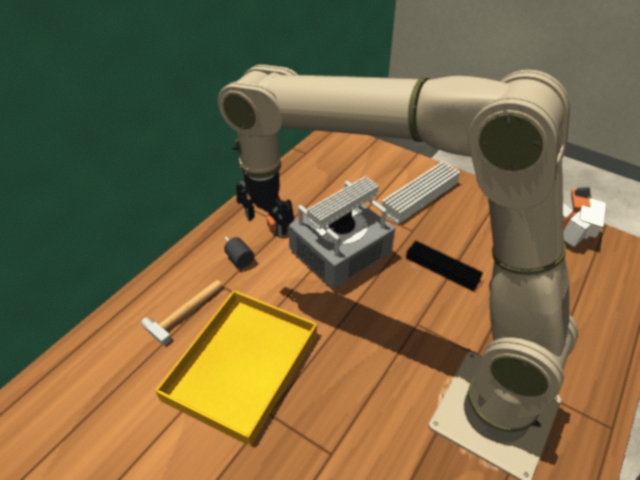

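View pics/wrist0.png

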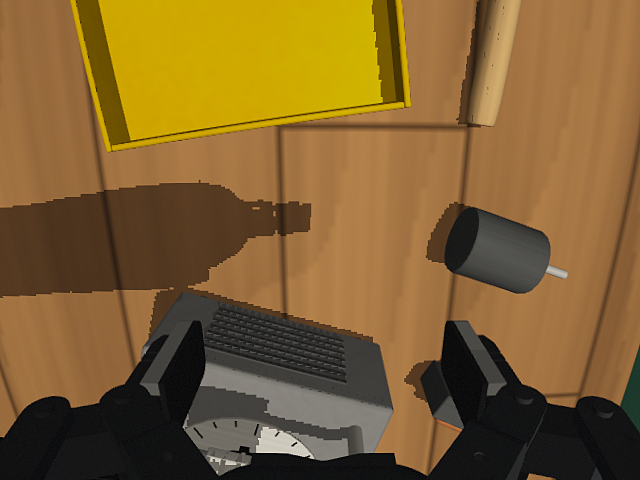

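Scene view: three look-alikes. There is a grey heat sink on the handles (273,212), a larger grey one on the table (127,222) and a black one (243,155). I choose the one on the handles. The tray is at (485,265), the motor at (362,358), the transformer at (282,348) and the hammer at (470,360). A close crop will check the choice.

```bash
python3 - <<'E'
import cv2
a=cv2.imread('pics/scene0.png')[165:325,195:355]; cv2.imwrite('pics/c1.png',cv2.resize(a,None,fx=3.75,fy=3.75,interpolation=cv2.INTER_CUBIC))
a=cv2.imread('pics/side0.png')[165:295,275:405]; cv2.imwrite('pics/c2.png',cv2.resize(a,None,fx=4.5,fy=4.5,interpolation=cv2.INTER_CUBIC))
a=cv2.imread('pics/scene0.png')[200:330,395:575]; cv2.imwrite('pics/c3.png',cv2.resize(a,None,fx=4,fy=4,interpolation=cv2.INTER_CUBIC))
E
```

```text
(no output)
```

View pics/c1.png

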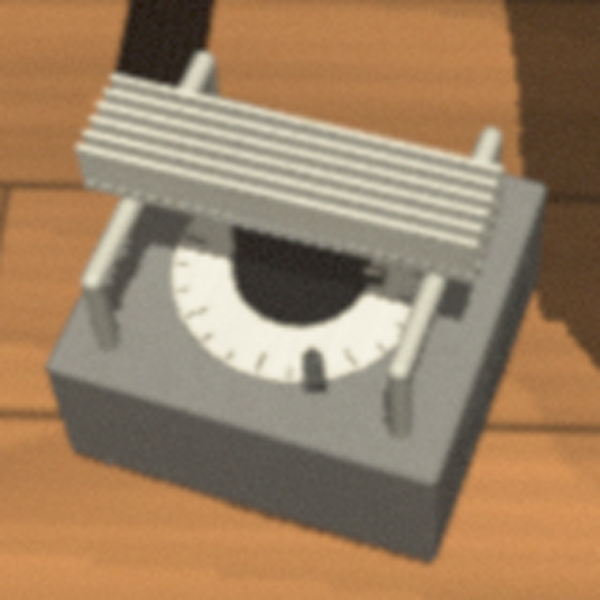

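View pics/c2.png

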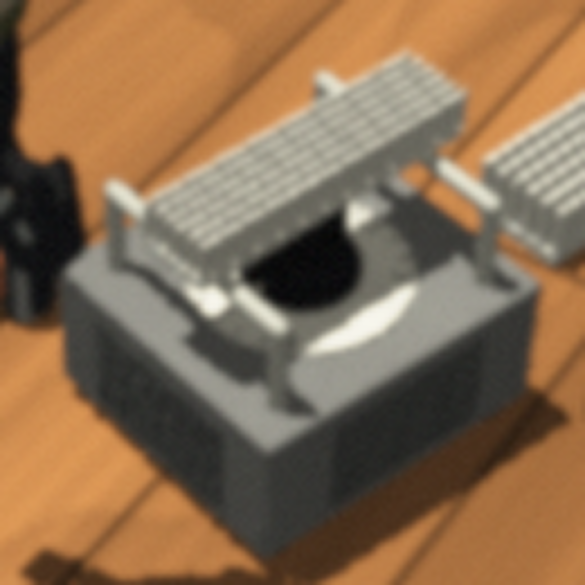

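View pics/c3.png

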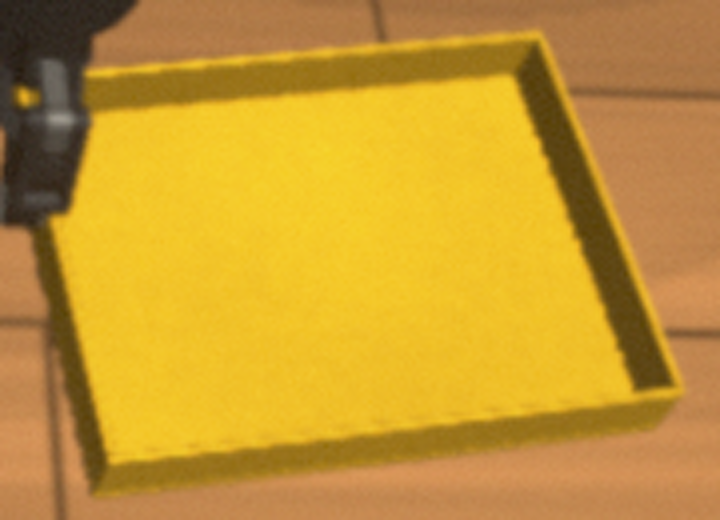

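```bash
python3 - <<'E'
from h import *
def u(p,s,o): return (np.array(p,float)+.5)/s-.5+np.array(o)
for nm,p,s,o,z,f in [('case',[(48,368),(433,485),(547,187)],3.75,(195,165),.11,'scene0'),
 ('hs',[(115,73),(78,150),(475,243),(502,168)],3.75,(195,165),.211,'scene0'),
 ('clip tip,far',[(311,347),(316,390)],3.75,(195,165),.119,'scene0'),
 ('tray',[(542,35),(682,392),(105,465)],4,(395,200),.045,'scene0'),
 ('case side',[(267,450),(540,290),(65,280)],4.5,(275,165),.11,'side0'),
 ('hs side',[(405,50),(467,95),(200,262),(147,207)],4.5,(275,165),.211,'side0'),
 ('hs wrist',[(218,304),(345,341),(348,383),(207,350)],1,(0,0),.211,'wrist0'),
 ('tray wrist',[(110,150),(408,105)],1,(0,0),.045,'wrist0')]:
    X=toz(f,u(p,s,o),z)[:,:2]; print(nm,X.round(4).tolist(),np.linalg.norm(np.diff(X,axis=0),axis=1).round(4))
E
```

```text
case [[0.6185, -0.3545], [0.6812, -0.1493], [0.493, -0.0903]] [0.2145 0.1972]
hs [[0.4997, -0.3195], [0.5499, -0.3324], [0.6007, -0.1316], [0.555, -0.1188]] [0.0519 0.2071 0.0474]
clip tip,far [[0.6067, -0.2153], [0.6325, -0.2112]] [0.0262]
tray [[0.4129, 0.3602], [0.6462, 0.3906], [0.6917, 0.0741]] [0.2352 0.3197]
case side [[0.4916, -0.0932], [0.4254, -0.2953], [0.6675, -0.1418]] [0.2126 0.2866]
hs side [[0.5511, -0.3358], [0.499, -0.3192], [0.5488, -0.1104], [0.5984, -0.1312]] [0.0547 0.2146 0.0538]
hs wrist [[0.5803, -0.0022], [0.635, -0.0204], [0.6368, -0.0431], [0.5731, -0.0255]] [0.0576 0.0227 0.066 ]
tray wrist [[0.458, 0.0443], [0.6887, 0.0761]] [0.2328]
```

>>> play_rows --increments "-0.03 0 0 0;-0.03 0 0 0;-0.03 -0.01 0 0;-0.02 -0.025 -0.01 0.05;0 -0.03 -0.01 0.05;0 -0.03 -0.01 0.05;0 -0.03 -0.01 0.05;0 -0.03 -0.01 0.05;0 -0.03 0 0;0 -0.03 0 0;0 0 0 0" --hand -1 --squeeze 60

```text
clock: 1.25
position: [0.5399, -0.2133, 0.3264]
ee_rot: [0.09, 0.704, -0.091, 0.698]
ft_force: [-0.0, -0.9, -0.4]
grip_width: 1.0
```

```bash
cat >> h.py <<'E'
from scipy.spatial.transform import Rotation as Ro
def go(target,yaw):
    "tool increments to world target with tool z at yaw(deg)"
    o=get_obs(); R=Ro.from_quat(o['ee_rot']).as_matrix(); d=np.array(target)-o['position']
    y=np.degrees(np.arctan2(R[1,2],R[0,2]))
    print('pos',o['position'].round(4),'yaw',y.round(2),'tilt',R[2].round(3),'tool shift',(R.T@d).round(4),'turn',np.radians(y-yaw).round(4),'F',o['ft_force'].round(2),'w',o['grip_width'],'t',o['clock'])
E
python3 - <<'E'
from h import *
go([.5505,-.2255,.19],-14.2)
snap('wrist','w1.png')
E
```

```text
pos [ 0.5399 -0.2133  0.3264] yaw -14.75 tilt [-1.    -0.002 -0.008] tool shift [ 0.1363 -0.0088  0.0145] turn -0.0096 F [-0.03 -0.88 -0.43] w 0.9998732831099141 t 1.25
```

View pics/w1.png

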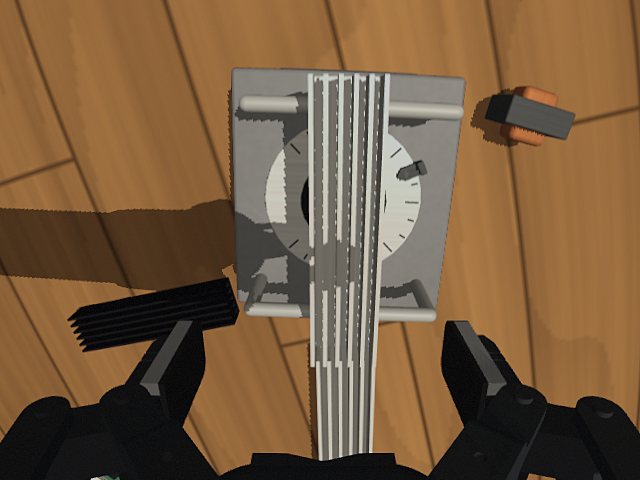

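Wrist view: the heat sink on the handles runs from (308–389,74) down to about (315–372,365), with the larger one beyond it. The clip's point is at (398,176) and the case's top corners are at (233,69) and (466,77).

```bash
python3 - <<'E'
from h import *
X=toz('w1',[(308,74),(389,74),(315,365),(375,365)],.211)[:,:2];print(X.round(4).tolist())
X=toz('w1',[(233,69),(466,77)],.11)[:,:2];print(X.round(4).tolist())
X=toz('w1',[(398,177),(426,164)],.119)[:,:2];print(X.round(4).tolist())
for c in [(.5505,-.2255)]:
    for yaw in(-14.2,):
        r=np.radians(yaw);ex=np.array([np.cos(r),np.sin(r)]);ey=np.array([-ex[1],ex[0]])
        P=[[*(np.array(c)+a*ex*.025+b*ey*.105),.211] for a,b in((-1,1),(1,1),(1,-1),(-1,-1))]
        print(proj('w1',P).round(0).tolist(),proj('scene0',P).round(1).tolist())
E
```

```text
[[0.5553, -0.119], [0.603, -0.1313], [0.5052, -0.3206], [0.5496, -0.3323]]
[[0.4931, -0.093], [0.6806, -0.1482]]
[[0.6059, -0.2156], [0.6317, -0.2105]]
[[302.0, 73.0], [384.0, 73.0], [375.0, 366.0], [309.0, 367.0]] [[329.1, 208.2], [322.3, 229.4], [215.0, 204.2], [224.4, 184.4]]
```

>>> play_rows --increments "0 -0.009 0.016 -0.006;0.03 0 0 0;0.03 0 0 0;0 0 0 0"

```text
clock: 1.7
position: [0.5556, -0.22, 0.2646]
ee_rot: [0.087, 0.704, -0.085, 0.699]
ft_force: [-0.3, 0.5, -1.0]
grip_width: 1.0
```

```bash
python3 - <<'E'
from h import *
go([.552,-.2255,.19],-14.3)
snap('wrist','w2.png')
E
```

```text
pos [ 0.5556 -0.22    0.2646] yaw -14.01 tilt [-1.     0.001 -0.008] tool shift [ 0.0746 -0.0063 -0.0016] turn 0.0051 F [-0.3   0.47 -0.97] w 0.9997657205109824 t 1.7
```

View pics/w2.png

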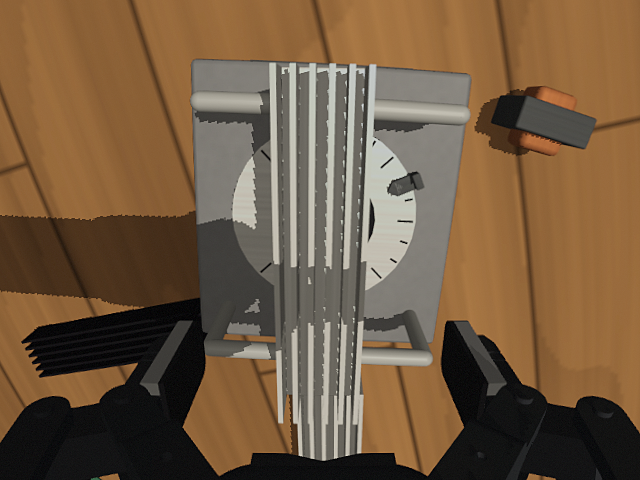

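```bash
python3 - <<'E'
from h import *
X=toz('w2',[(269,65),(377,65),(276,422),(361,422)],.211)[:,:2];print(X.round(4).tolist(),X.mean(0))
E
```

```text
[[0.5549, -0.1201], [0.604, -0.1324], [0.5002, -0.321], [0.5523, -0.3336]] [ 0.55285201 -0.2267532 ]
```

>>> play_rows --increments "0.02 -0.006 -0.002 0.005;0.02 0 0 0;0.02 0 0 0;0.013 0 0 0;0 0 0 0;0 0 0 0"

```text
clock: 2.35
position: [0.5583, -0.2226, 0.2024]
ee_rot: [0.087, 0.699, -0.086, 0.704]
ft_force: [0.2, -0.0, 0.1]
grip_width: 1.0
```

```bash
python3 - <<'E'
from h import *
go([.552,-.2255,.19],-14.3)
E
```

```text
pos [ 0.5583 -0.2226  0.2024] yaw -13.98 tilt [-1.     0.002  0.007] tool shift [ 0.0124 -0.0043 -0.0055] turn 0.0055 F [ 0.15 -0.04  0.08] w 0.9998386817653372 t 2.35
```

>>> play_rows --increments "0.006 -0.004 -0.006 0.005;0.006 0 0 0;0 0 0 0;0 0 0 0"

```text
clock: 2.75
position: [0.5522, -0.2257, 0.1926]
ee_rot: [0.088, 0.698, -0.088, 0.706]
ft_force: [-0.1, 0.6, 0.4]
grip_width: 1.003
```

```bash
python3 - <<'E'
from h import *
go([.5525,-.226,.19],-14.3)
E
```

```text
pos [ 0.5522 -0.2257  0.1926] yaw -14.3 tilt [-1.     0.002  0.011] tool shift [ 0.0026 -0.0002  0.0003] turn -0.0 F [-0.05  0.64  0.39] w 1.0034290637997572 t 2.75
```

>>> play_rows --increments "0.003 0 0 0;0 0 0 0;0 0 0 0;0 0 0 0;0 0 0 0;0 0 0 0;0 0 0 0;0 0 0 0;0 0 0 0;0 0 0 0" --hand 1 --squeeze 60

```text
clock: 3.75
position: [0.5528, -0.2258, 0.1904]
ee_rot: [0.088, 0.697, -0.088, 0.706]
ft_force: [-0.9, 0.2, 1.2]
grip_width: 0.555
```

```bash
python3 - <<'E'
from h import *
go([.5525,-.226,.19],-14.3)
snap('wrist','w3.png')
E
```

```text
pos [ 0.5528 -0.2258  0.1904] yaw -14.3 tilt [-1.     0.002  0.012] tool shift [ 0.0004 -0.0002 -0.0002] turn 0.0001 F [-0.92  0.21  1.2 ] w 0.5546759477531218 t 3.75
```

View pics/w3.png

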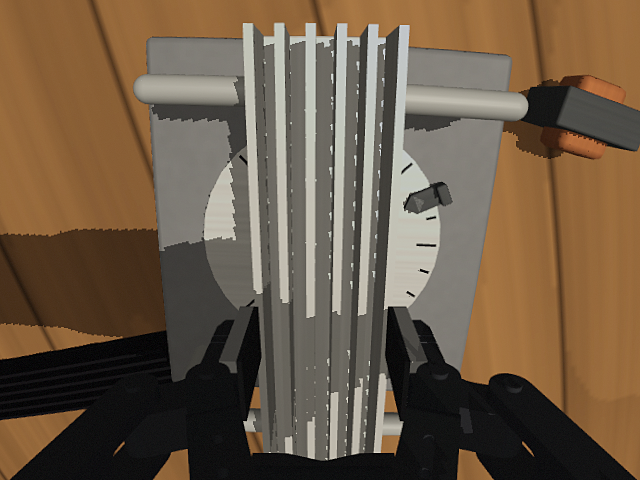

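The jaws have closed on the fins at the middle. Now I lift gently.

>>> play_rows --increments "-0.008 0 0 0;-0.01 0 0 0;-0.015 0 0 0;-0.02 0 0 0;-0.02 0 0 0;-0.015 0 0 0;0 0 0 0;0 0 0 0" --squeeze 80

```text
clock: 4.6
position: [0.5503, -0.2251, 0.2827]
ee_rot: [0.088, 0.699, -0.087, 0.705]
ft_force: [0.4, -0.5, -4.1]
grip_width: 0.535
```

```bash
python3 - <<'E'
from h import *
go([.5523,.217,.29],8.2)
for n in('side','wrist'): snap(n,n[0]+'4.png')
a=cv2.imread('pics/s4.png')[120:300,220:460]; cv2.imwrite('pics/s4c.png',cv2.resize(a,None,fx=3,fy=3))
E
```

```text
pos [ 0.5503 -0.2251  0.2827] yaw -14.29 tilt [-1.     0.002  0.008] tool shift [-0.0071  0.429  -0.1071] turn -0.3924 F [ 0.39 -0.49 -4.09] w 0.5350032736417419 t 4.6
```

View pics/s4c.png

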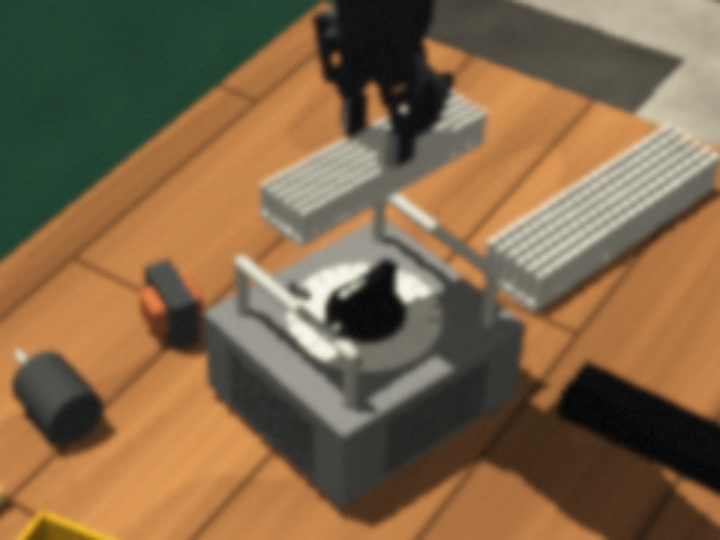

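View pics/w4.png

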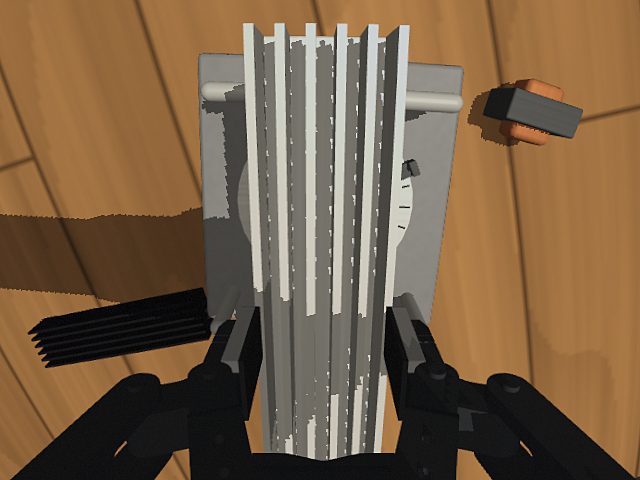

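>>> play_rows --increments "0 0.015 -0.004 -0.049;0 0.02 -0.004 -0.049;0 0.025 -0.003 -0.049;0 0.03 -0.001 -0.049;0 0.03 0 -0.049;0 0.03 0.001 -0.049;0 0.03 0.003 -0.049;0 0.03 0.004 -0.049;0 0.03 0.004 0;0 0.03 0.004 0;0 0.03 0.004 0;0 0.03 0.004 0;0 0.03 0.004 0;0 0.03 0.004 0;0 0.02 0.003 0;0 0.01 0 0;0 0 0 0"

```text
clock: 6.4
position: [0.5232, 0.2498, 0.2785]
ee_rot: [-0.078, 0.703, 0.082, 0.702]
ft_force: [0.5, 0.4, -4.7]
grip_width: 0.54
```

```bash
python3 - <<'E'
from h import *
go([.5523,.217,.0194],8.2)
for n in('wrist',): snap(n,n[0]+'5.png')
E
```

```text
pos [0.5232 0.2498 0.2785] yaw 13.04 tilt [-1.     0.006  0.   ] tool shift [ 0.2588 -0.0401  0.0208] turn 0.0845 F [ 0.46  0.36 -4.71] w 0.5395489364178192 t 6.4
```

View pics/w5.png

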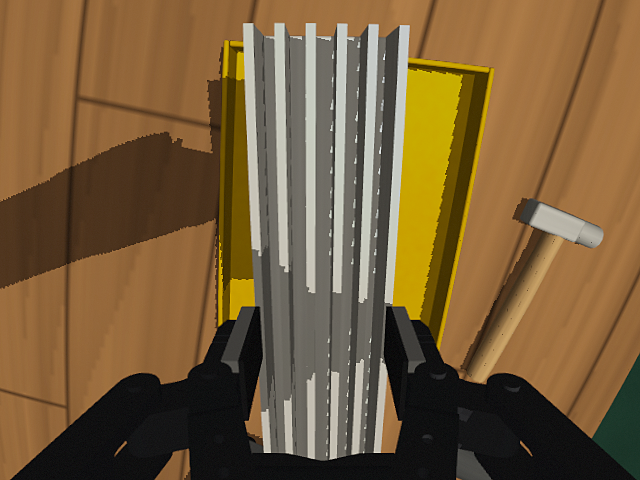

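>>> play_rows --increments "0 -0.02 0.01 0.04;0 -0.02 0.01 0.04;0.04 0 0 0;0.04 0 0 0;0.04 0 0 0;0.04 0 0 0;0 0 0 0"

```text
clock: 7.15
position: [0.5608, 0.1952, 0.1153]
ee_rot: [-0.041, 0.704, 0.041, 0.708]
ft_force: [-0.4, -0.7, -4.2]
grip_width: 0.541
```

```bash
python3 - <<'E'
from h import *
print(toz('w5',[(225,43),(493,69)],.045))
go([.5523,.217,.0194],8.2)
for n in('side','scene',): snap(n,n[:2]+'6.png')
a=cv2.imread('pics/si6.png')[230:470,120:360]; b=cv2.imread('pics/sc6.png')[150:340,380:580]
cv2.imwrite('pics/6c.png',np.hstack([cv2.resize(a,(400,400)),cv2.resize(b,(400,400))]))
E
```

```text
[[0.41249573 0.35630593 0.045     ]
 [0.64585248 0.38978805 0.045     ]]
pos [0.5608 0.1952 0.1153] yaw 6.73 tilt [-1.    -0.     0.006] tool shift [ 0.0959  0.0226 -0.0065] turn -0.0257 F [-0.41 -0.74 -4.18] w 0.5405291164210722 t 7.15
```

View pics/6c.png

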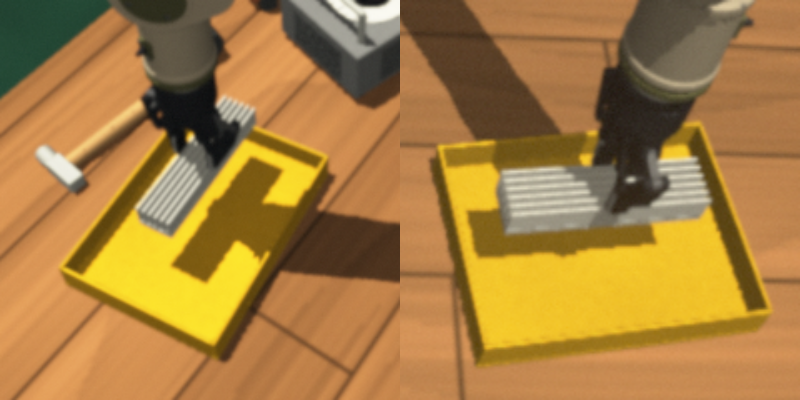

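>>> play_rows --increments "0 0.022 -0.006 -0.026;0.02 0 0 0;0.02 0 0 0;0.02 0 0 0;0.01 0 0 0;0 0 0 0;0 0 0 0"

```text
clock: 7.95
position: [0.5678, 0.2257, 0.0698]
ee_rot: [-0.047, 0.69, 0.055, 0.72]
ft_force: [0.6, -0.1, -3.7]
grip_width: 0.54
```

```bash
python3 - <<'E'
from h import *
go([.5523,.217,.0194],8.2)
E
```

```text
pos [0.5678 0.2257 0.0698] yaw 8.24 tilt [-0.999  0.009  0.042] tool shift [ 0.0496 -0.0068 -0.0187] turn 0.0008 F [ 0.57 -0.13 -3.75] w 0.5396838520086341 t 7.95
```

>>> play_rows --increments "-0.01 0 -0.009 0;-0.01 0 -0.009 0;0 -0.007 0 0;0 0 0 0;0 0 0 0"

```text
clock: 8.45
position: [0.5523, 0.2162, 0.0953]
ee_rot: [-0.046, 0.688, 0.056, 0.722]
ft_force: [-0.5, 0.4, -3.5]
grip_width: 0.54
```

```bash
python3 - <<'E'
from h import *
go([.5523,.217,.0194],8.2); print(get_obs()['joint_pos'].round(3))
E
```

```text
pos [0.5523 0.2162 0.0953] yaw 8.22 tilt [-0.999  0.011  0.05 ] tool shift [ 0.0759 -0.     -0.0037] turn 0.0004 F [-0.54  0.37 -3.45] w 0.540409228458715 t 8.45
[-0.25   0.333 -0.242  1.731  0.098  1.038 -0.381]
```

>>> play_rows --increments "0.005 0 0 0;0.005 0 0 0;0.005 0 0 0;0.005 0 0 0;0 0 0 0;0 0 0 0"

```text
clock: 9.05
position: [0.5529, 0.2162, 0.0714]
ee_rot: [-0.046, 0.689, 0.056, 0.721]
ft_force: [-0.5, 0.1, -3.9]
grip_width: 0.541
```

```bash
python3 - <<'E'
from h import *
go([.5523,.217,.0194],8.2); print(get_obs()['joint_velocities'].round(4))
E
```

```text
pos [0.5529 0.2162 0.0714] yaw 8.21 tilt [-0.999  0.01   0.047] tool shift [ 0.0519  0.0004 -0.0029] turn 0.0001 F [-0.54  0.08 -3.91] w 0.5413319046730081 t 9.05
[-0.0007  0.0082 -0.0008  0.0056  0.001  -0.0028 -0.0009]
```

>>> play_rows --increments "0 0 0 0;0 0 0 0;0 0 0 0;0 0 0 0;0 0 0 0;0 0 0 0"

```text
clock: 9.65
position: [0.5533, 0.2164, 0.0722]
ee_rot: [-0.046, 0.688, 0.056, 0.722]
ft_force: [0.2, -0.5, -3.1]
grip_width: 0.537
```

```bash
python3 - <<'E'
from h import *
go([.5523,.217,.0194],8.2); print(get_obs()['joint_velocities'].round(4))
E
```

```text
pos [0.5533 0.2164 0.0722] yaw 8.21 tilt [-0.999  0.011  0.048] tool shift [ 0.0527  0.0002 -0.0035] turn 0.0002 F [ 0.18 -0.47 -3.08] w 0.5365664721333224 t 9.65
[ 0.0002 -0.0024  0.0005 -0.0003  0.0001  0.0009  0.0015]
```

>>> play_rows --increments "-0.04 0 0 0;0 0 0 0;0 0 0 0;0 0 0 0"

```text
clock: 10.05
position: [0.551, 0.2155, 0.1128]
ee_rot: [-0.046, 0.689, 0.056, 0.721]
ft_force: [-0.6, 0.3, -3.1]
grip_width: 0.536
```

```bash
python3 - <<'E'
from h import *
go([.5523,.217,.0194],8.2)
E
```

```text
pos [0.551  0.2155 0.1128] yaw 8.21 tilt [-0.999  0.01   0.047] tool shift [ 0.0933  0.0003 -0.0029] turn 0.0002 F [-0.59  0.33 -3.15] w 0.5355753942634105 t 10.05
```

>>> play_rows --increments "0.01 0 0 0;0.01 0 0 0;0.01 0 0 0;0.01 0 0 0;0 0 0 0;0 0 0 0;0 0 0 0"

```text
clock: 10.75
position: [0.5507, 0.2153, 0.0651]
ee_rot: [-0.047, 0.691, 0.055, 0.719]
ft_force: [0.5, -0.5, -2.9]
grip_width: 0.539
```

```bash
python3 - <<'E'
from h import *
go([.5523,.217,.0194],8.2)
E
```

```text
pos [0.5507 0.2153 0.0651] yaw 8.23 tilt [-0.999  0.009  0.041] tool shift [ 0.0457  0.001  -0.    ] turn 0.0005 F [ 0.49 -0.46 -2.87] w 0.539152608028259 t 10.75
```

>>> play_rows --increments "-0.05 0 0 0;0 0 0 0;0 0 0 0;-0.05 0 0 0;0 0 0 0;0 0 0 0;0 0 0 0;0.01 0 0 0;0.01 0 0 0;0.01 0 0 0;0.01 0 0 0;0.01 0 0 0;0.01 0 0 0;0.01 0 0 0;0.01 0 0 0;0 0 0 0;0 0 0 0"

```text
clock: 12.45
position: [0.5473, 0.2138, 0.0755]
ee_rot: [-0.047, 0.694, 0.054, 0.717]
ft_force: [0.7, -0.4, -3.5]
grip_width: 0.536
```

```bash
python3 - <<'E'
from h import *
go([.5523,.217,.0194],8.2)
E
```

```text
pos [0.5473 0.2138 0.0755] yaw 8.24 tilt [-0.999  0.007  0.033] tool shift [0.0563 0.002  0.0035] turn 0.0007 F [ 0.66 -0.44 -3.52] w 0.5355971485076105 t 12.45
```

>>> play_rows --increments "0.01 0.002 0.003 0;0.01 0 0 0;0.01 0 0 0;0.01 0 0 0;0.003 0 0 0;0 0 0 0;0 0 0 0"

```text
clock: 13.15
position: [0.5522, 0.2173, 0.0293]
ee_rot: [-0.047, 0.693, 0.054, 0.717]
ft_force: [0.2, -0.3, -3.7]
grip_width: 0.54
```

```bash
python3 - <<'E'
from h import *
go([.5523,.217,.0194],8.2)
E
```

```text
pos [0.5522 0.2173 0.0293] yaw 8.24 tilt [-0.999  0.008  0.034] tool shift [ 0.0099 -0.0004 -0.0003] turn 0.0007 F [ 0.23 -0.3  -3.72] w 0.5399219702525697 t 13.15
```

>>> play_rows --increments "0.004 0 0 0;0.002 0 0 0;0.001 0 0 0;0 0 0 0;0 0 0 0"

```text
clock: 13.65
position: [0.5532, 0.2176, 0.0229]
ee_rot: [-0.047, 0.693, 0.055, 0.718]
ft_force: [-0.3, -0.2, -4.2]
grip_width: 0.537
```

>>> play_rows --increments "0.002 0 0 0;0 0 0 0;0 0 0 0"

```text
clock: 13.95
position: [0.5535, 0.2177, 0.021]
ee_rot: [-0.047, 0.693, 0.055, 0.718]
ft_force: [0.1, -0.1, -3.6]
grip_width: 0.539
```

>>> play_rows --increments "0.002 0 0 0;0 0 0 0;0 0 0 0"

```text
clock: 14.25
position: [0.5542, 0.218, 0.0205]
ee_rot: [-0.047, 0.692, 0.055, 0.718]
ft_force: [0.6, -0.7, -2.9]
grip_width: 0.536
```

>>> play_rows --increments "0.002 0 0 0;0 0 0 0;0 0 0 0"

```text
clock: 14.55
position: [0.5549, 0.2183, 0.0204]
ee_rot: [-0.047, 0.692, 0.055, 0.719]
ft_force: [0.3, 0.2, -3.1]
grip_width: 0.539
```

>>> play_rows --increments "0.004 0 0 0;0.002 0 0 0;0.002 0 0 0"

```text
clock: 14.85
position: [0.5553, 0.2184, 0.0198]
ee_rot: [-0.047, 0.692, 0.054, 0.719]
ft_force: [-10.1, -3.6, 21.2]
grip_width: 0.538
```

```bash
python3 - <<'E'
from h import *
go([.5523,.217,.0194],8.2)
E
```

```text
pos [0.5553 0.2184 0.0198] yaw 8.15 tilt [-0.999  0.007  0.039] tool shift [ 0.0003 -0.0009 -0.0032] turn -0.0008 F [-10.12  -3.61  21.24] w 0.537561195867738 t 14.85
```

>>> play_rows --increments "0 0 0 0;0 0 0 0" --squeeze 20

```text
clock: 15.05
position: [0.5554, 0.2184, 0.0204]
ee_rot: [-0.047, 0.691, 0.054, 0.719]
ft_force: [0.1, 0.3, -4.1]
grip_width: 0.536
```

>>> play_rows --increments "0 0 0 0;0 0 0 0;0 0 0 0;0 0 0 0" --hand -0.25

```text
clock: 15.45
position: [0.5561, 0.2187, 0.02]
ee_rot: [-0.047, 0.691, 0.054, 0.719]
ft_force: [0.3, 0.0, 0.3]
grip_width: 0.627
```

>>> play_rows --increments "0 0 0 0;0 0 0 0;0 0 0 0;0 0 0 0" --hand -0.8

```text
clock: 15.85
position: [0.5563, 0.2188, 0.02]
ee_rot: [-0.047, 0.691, 0.054, 0.719]
ft_force: [-0.6, -0.5, 0.8]
grip_width: 0.9
```

```bash
python3 - <<'E'
from h import *
go([.5523,.217,.0194],8.2)
for n in('side','wrist',): snap(n,n[:2]+'7.png')
a=cv2.imread('pics/si7.png')[230:470,120:360]; b=cv2.imread('pics/wr7.png')
cv2.imwrite('pics/7c.png',np.hstack([cv2.resize(a,(380,380)),cv2.resize(b,(420,380))]))
E
```

```text
pos [0.5563 0.2188 0.02  ] yaw 8.15 tilt [-0.999  0.008  0.041] tool shift [ 0.0005 -0.0012 -0.0043] turn -0.0009 F [-0.56 -0.45  0.78] w 0.8998192550708787 t 15.85
```

View pics/7c.png

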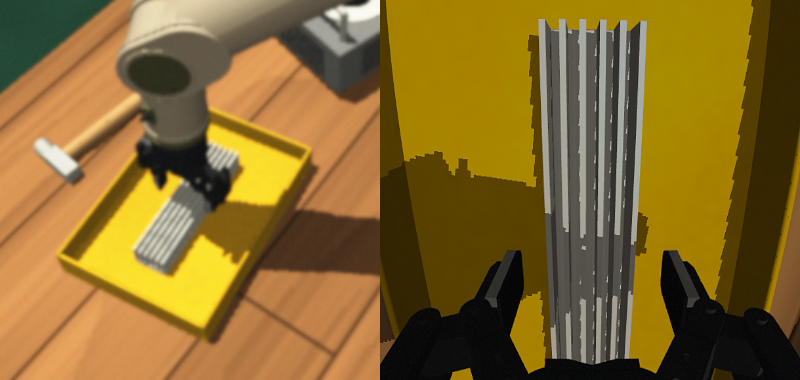

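>>> play_rows --increments "-0.02 0 0 0;-0.03 0 0 0;-0.05 0 0 0;-0.05 0 0 0;-0.05 0 0 0;-0.05 0 0 0;0 0 0 0;0 0 0 0"

```text
clock: 16.75
position: [0.5449, 0.215, 0.2756]
ee_rot: [-0.047, 0.692, 0.054, 0.718]
ft_force: [0.2, -1.0, -0.4]
grip_width: 0.904
```

```bash
python3 - <<'E'
from h import *
go([.556,-.223,.3],0)
snap('wrist','w8.png');snap('side','si8.png');snap('scene','sc8.png')
a=cv2.imread('pics/sc8.png')[165:325,195:355]; cv2.imwrite('pics/8c.png',cv2.resize(a,None,fx=3.75,fy=3.75,interpolation=cv2.INTER_CUBIC))
E
```

```text
pos [0.5449 0.215  0.2756] yaw 8.19 tilt [-0.999  0.007  0.038] tool shift [-0.0294 -0.4349 -0.0504] turn 0.1429 F [ 0.2  -1.01 -0.45] w 0.9036171826055349 t 16.75
```

View pics/8c.png

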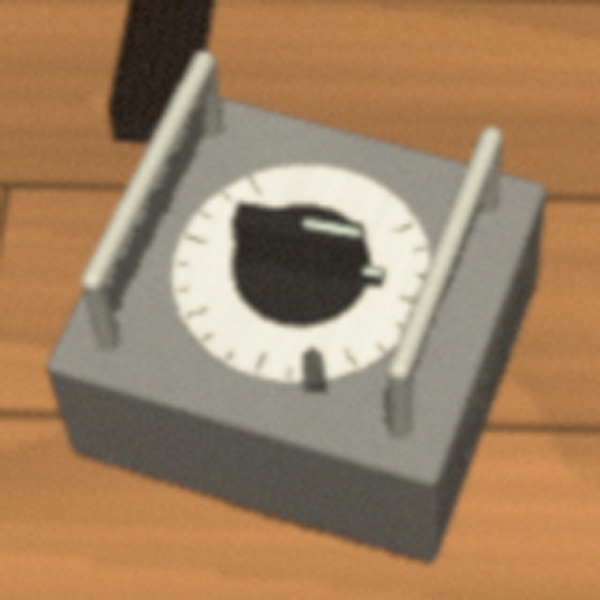

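View pics/w8.png

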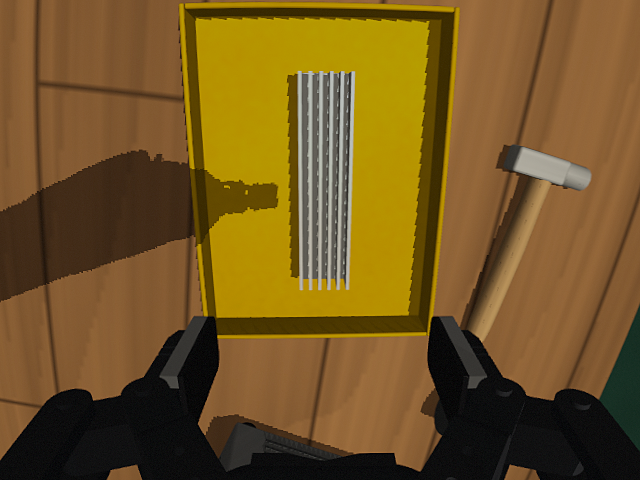

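The heat sink lies flat in the tray. In the crop the nose is near (378,275) and the clip's point near (313,350). Next I go over the dial.

>>> play_rows --increments "-0.01 -0.015 -0.002 0;-0.01 -0.03 -0.004 0;0 -0.04 -0.005 0;0 -0.04 -0.005 0;0 -0.04 -0.005 0;0 -0.04 -0.005 0;0 -0.04 -0.005 0;0 -0.04 -0.005 0;0 -0.04 -0.005 0;0 -0.03 -0.004 0;0 -0.02 -0.002 0;0 -0.01 0 0;0 0 0 0;0 0 0 0"

```text
clock: 18.3
position: [0.5424, -0.2016, 0.2842]
ee_rot: [-0.045, 0.7, 0.051, 0.711]
ft_force: [0.1, 0.4, -0.1]
grip_width: 0.896
```

```bash
python3 - <<'E'
from h import *
go([.556,-.223,.25],5)
snap('wrist','w9.png')
E
```

```text
pos [ 0.5424 -0.2016  0.2842] yaw 7.8 tilt [-1.     0.008  0.017] tool shift [ 0.0342 -0.0234  0.01  ] turn 0.0489 F [ 0.05  0.36 -0.13] w 0.8964725540414153 t 18.3
```

View pics/w9.png

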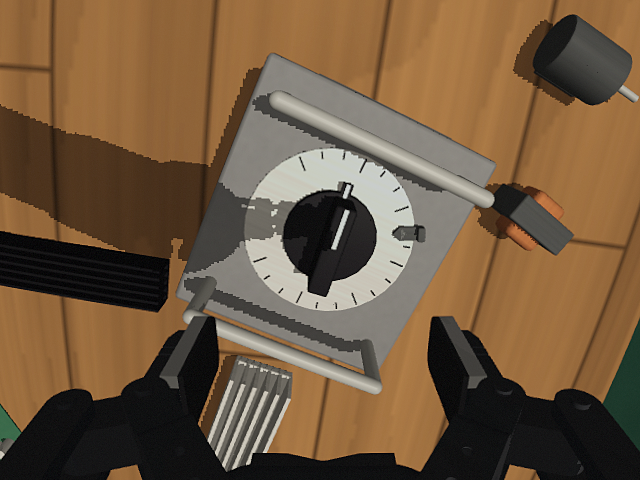

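Excellent view: nose tip near (347,182), clip point near (396,234), dial centre about (330,237). I enlarge it to measure.

```bash
python3 - <<'E'
from h import *
a=cv2.imread('pics/w9.png')[140:320,235:435]; cv2.imwrite('pics/9c.png',cv2.resize(a,None,fx=3.3,fy=3.3,interpolation=cv2.INTER_CUBIC))
E
```

```text
(no output)
```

View pics/9c.png

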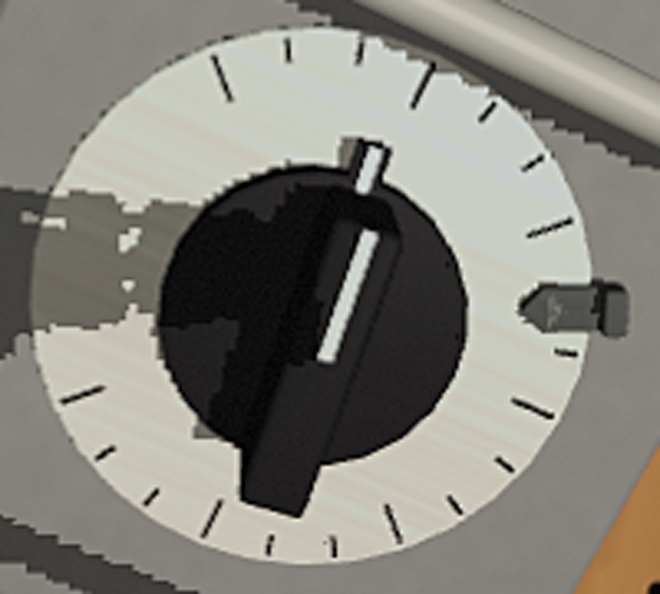

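```bash
python3 - <<'E'
from h import *
def u(p): return (np.array(p,float)+.5)/3.3-.5+np.array([235,140])
def circ(P):
    A=np.c_[2*P,np.ones(len(P))];s=np.linalg.lstsq(A,(P**2).sum(1),rcond=None)[0];return s[:2].round(4),np.sqrt(s[2]+s[:2]@s[:2]).round(4)
sc=[(30,298),(592,290),(325,28),(300,562),(55,190),(120,495),(480,480),(540,160)]
for z in(.111,.113): print('scale',circ(toz('w9',u(sc),z)[:,:2]))
dd=[(160,310),(467,310),(296,165),(345,465),(428,225),(445,385)]
for z in(.12,.122): print('dial',circ(toz('w9',u(dd),z)[:,:2]))
cl=toz('w9',u([(517,308),(597,308)]),.117)[:,:2];print('clip',cl)
ns=toz('w9',u([(377,145),(367,192)]),.119)[:,:2];print('nose',ns)
bl=toz('w9',u([(370,232),(326,360)]),.157)[:,:2];print('barline',bl)
bt=toz('w9',u([(240,497),(300,517)]),.157)[:,:2];print('bar end',bt, np.linalg.norm(bt[0]-bt[1]))
for c in([.556,-.223],):
    for n,P in(('clip',cl),('nose',ns),('line',bl),('end',bt)):
        d=P-np.array(c);print(n,np.degrees(np.arctan2(d[:,1],d[:,0])).round(1),np.linalg.norm(d,axis=1).round(4))
for n,P in(('clip',cl[1]-cl[0]),('nose',ns[0]-ns[1]),('line',bl[0]-bl[1])): print(n,np.degrees(np.arctan2(P[1],P[0])).round(1))
E
```

```text
scale (array([ 0.5527, -0.2248]), np.float64(0.0688))
scale (array([ 0.5526, -0.2242]), np.float64(0.0683))
dial (array([ 0.5538, -0.2251]), np.float64(0.0377))
dial (array([ 0.5536, -0.2245]), np.float64(0.0374))
clip [[ 0.60346435 -0.21583323]
 [ 0.62313126 -0.21324724]]
nose [[ 0.56299189 -0.18017194]
 [ 0.56236871 -0.1915994 ]]
barline [[ 0.56039085 -0.19175083]
 [ 0.55529661 -0.22122658]]
bar end [[ 0.54087002 -0.25596433]
 [ 0.55487296 -0.25916547]] 0.014364175948696913
clip [8.6 8.3] [0.048  0.0678]
nose [80.7 78.5] [0.0434 0.032 ]
line [ 82.  111.6] [0.0316 0.0019]
end [-114.7  -91.8] [0.0363 0.0362]
clip 7.5
nose 86.9
line 80.2
```

>>> play_rows --increments "0 0 0 0.08;0 0 0 0.08;0 0 0 0.08;0 0 0 0.08;0.01 0 0 0;0.01 0 0 0;0.01 0 0 0;0.01 0 0 0;0 0 0 0;0 0 0 0" --hand -0.5

```text
clock: 19.35
position: [0.5441, -0.1898, 0.2397]
ee_rot: [0.066, 0.7, -0.056, 0.709]
ft_force: [-0.1, -0.2, 1.2]
grip_width: 0.746
```

```bash
python3 - <<'E'
from h import *
go([.5543,-.2243,.139],-10.5); print(get_obs()['joint_pos'].round(2))
E
```

```text
pos [ 0.5441 -0.1898  0.2397] yaw -9.93 tilt [-1.     0.016  0.011] tool shift [ 0.1003 -0.0338  0.0149] turn 0.01 F [-0.12 -0.25  1.21] w 0.7459003720752236 t 19.35
[ 0.2   0.2   0.08  1.57 -0.03  1.36  0.11]
```

>>> play_rows --increments "0 -0.015 0.007 0.01;0 -0.015 0.007 0;0.01 0 0 0;0.01 0 0 0;0.01 0 0 0;0.01 0 0 0;0 0 0 0;0 0 0 0"

```text
clock: 20.15
position: [0.5536, -0.2244, 0.1954]
ee_rot: [0.07, 0.7, -0.06, 0.708]
ft_force: [0.3, -0.0, 1.0]
grip_width: 0.749
```

```bash
python3 - <<'E'
from h import *
go([.5543,-.2243,.139],-10.5)
snap('wrist','w10.png')
E
```

```text
pos [ 0.5536 -0.2244  0.1954] yaw -10.57 tilt [-1.     0.016  0.01 ] tool shift [ 0.0564 -0.0006  0.0001] turn -0.0012 F [ 0.28 -0.03  0.98] w 0.7492688956715674 t 20.15
```

View pics/w10.png

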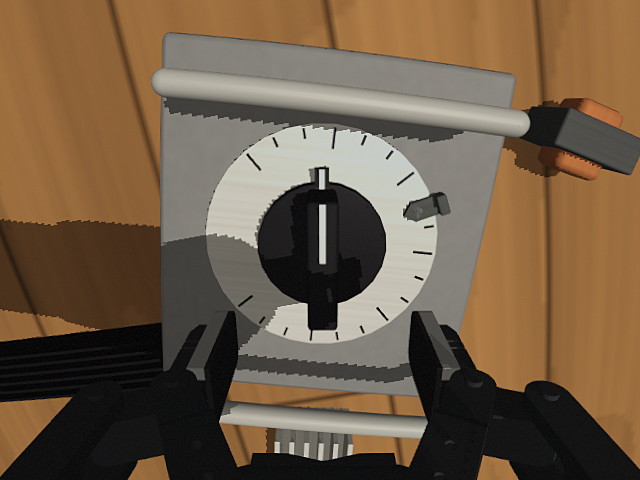

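The bar stands vertical at column 322, midway between the fingers, so I go down and pinch.

>>> play_rows --increments "0.01 0 0 0;0.01 0 0 0;0.01 0 0 0;0.01 0 0 0;0.006 0 0 0;0 0 0 0;0 0 0 0"

```text
clock: 20.9
position: [0.5543, -0.2232, 0.1453]
ee_rot: [0.07, 0.7, -0.06, 0.708]
ft_force: [-0.7, 0.9, 0.9]
grip_width: 0.751
```

```bash
python3 - <<'E'
from h import *
go([.5543,-.2243,.139],-10.5)
E
```

```text
pos [ 0.5543 -0.2232  0.1453] yaw -10.53 tilt [-1.     0.016  0.011] tool shift [ 0.0063 -0.0011  0.0002] turn -0.0004 F [-0.75  0.94  0.94] w 0.7514787187054973 t 20.9
```

>>> play_rows --increments "0.005 -0.001 0 0;0 0 0 0;0 0 0 0"

```text
clock: 21.2
position: [0.5546, -0.2245, 0.1407]
ee_rot: [0.07, 0.699, -0.06, 0.709]
ft_force: [-0.6, -0.1, 0.7]
grip_width: 0.75
```

>>> play_rows --increments "0 0 0 0;0 0 0 0;0 0 0 0;0 0 0 0;0 0 0 0;0 0 0 0;0 0 0 0;0 0 0 0;0 0 0 0;0 0 0 0" --hand 1 --squeeze 40

```text
clock: 22.2
position: [0.5538, -0.2244, 0.1415]
ee_rot: [0.07, 0.7, -0.06, 0.708]
ft_force: [-1.2, -0.0, 0.4]
grip_width: 0.141
```

>>> play_rows --increments "0 0 0 0.04;0 0 0 0.04;0 0 0 0.04;0 0 0 0.04;0 0 0 0"

```text
clock: 22.7
position: [0.5538, -0.2244, 0.1415]
ee_rot: [0.128, 0.693, -0.117, 0.7]
ft_force: [-1.4, -0.1, 0.8]
grip_width: 0.14
```

```bash
python3 - <<'E'
from h import *
go([.5543,-.2243,.139],-80.4)
E
```

```text
pos [ 0.5538 -0.2244  0.1415] yaw -20.02 tilt [-1.     0.017  0.008] tool shift [0.0025 0.0002 0.0004] turn 1.0539 F [-1.43 -0.08  0.83] w 0.13970243372922775 t 22.7
```

>>> play_rows --increments "0 0 0 0.06;0 0 0 0.06;0 0 0 0.06;0 0 0 0.06;0 0 0 0.06;0 0 0 0.06;0 0 0 0.06;0 0 0 0.06;0 0 0 0.06;0 0 0 0.06;0 0 0 0.06;0 0 0 0.06;0 0 0 0.06;0 0 0 0.04;0 0 0 0"

```text
clock: 24.2
position: [0.5537, -0.2244, 0.1415]
ee_rot: [0.4, 0.586, -0.387, 0.588]
ft_force: [-0.3, -0.6, 0.9]
grip_width: 0.14
```

```bash
python3 - <<'E'
from h import *
go([.5538,-.2244,.1415],-80.4); print(get_obs()['joint_pos'].round(2))
snap('wrist','w11.png')
E
```

```text
pos [ 0.5537 -0.2244  0.1415] yaw -67.68 tilt [-1.     0.017 -0.007] tool shift [0. 0. 0.] turn 0.2221 F [-0.31 -0.57  0.88] w 0.14037639636138677 t 24.2
[ 0.12  0.32  0.24  1.65 -0.1   1.17 -0.79]
```

View pics/w11.png

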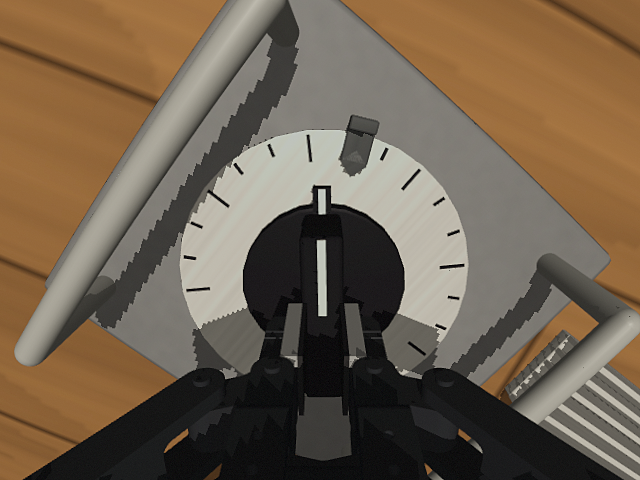

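```bash
python3 - <<'E'
from h import *
a=cv2.imread('pics/w11.png')[95:255,240:440]; cv2.imwrite('pics/11c.png',cv2.resize(a,None,fx=3.7,fy=3.7,interpolation=cv2.INTER_CUBIC))
E
```

```text
(no output)
```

View pics/11c.png

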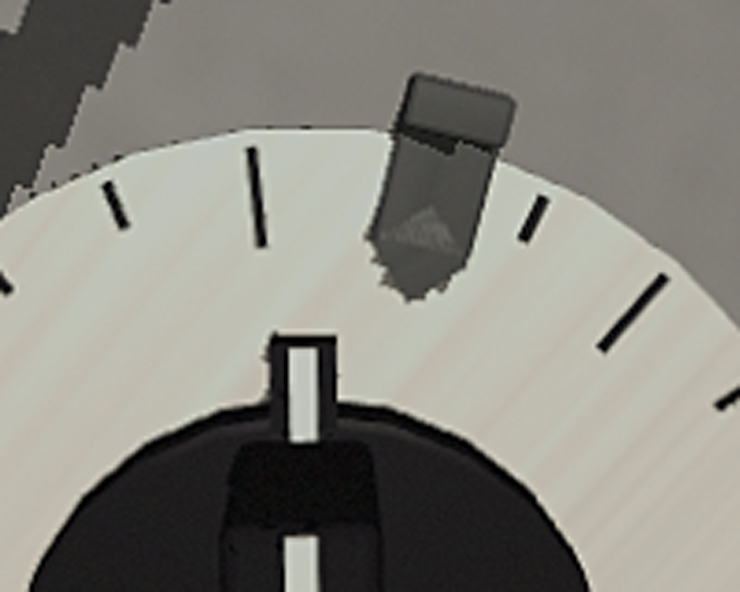

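```bash
python3 - <<'E'
from h import *
def u(p): return (np.array(p,float)+.5)/3.7-.5+np.array([240,95])
c=np.array([.5537,-.2244])
for n,p,z in(('clip',[(413,300),(418,250),(447,142)],.115),('nose',[(303,338),(303,440)],.119),('bar',[(303,540)],.157)):
    X=toz('w11',u(p),z)[:,:2]-c; print(n,np.degrees(np.arctan2(X[:,1],X[:,0])).round(2),np.linalg.norm(X,axis=1).round(4))
E
```

```text
clip [7.61 8.64 8.57] [0.0519 0.0578 0.0706]
nose [22.07 22.02] [0.0464 0.0341]
bar [21.41] [0.0341]
```

>>> play_rows --increments "0 0 0 0.05;0 0 0 0.05;0 0 0 0.05;0 0 0 0.05;0 0 0 0.03;0 0 0 0;0 0 0 0"

```text
clock: 24.95
position: [0.5537, -0.2243, 0.1415]
ee_rot: [0.463, 0.539, -0.451, 0.54]
ft_force: [-1.3, 0.1, -0.4]
grip_width: 0.144
```

```bash
python3 - <<'E'
from h import *
go([.5538,-.2244,.1415],-81.5)
snap('wrist','w12.png')
a=cv2.imread('pics/w12.png')[95:255,220:420]; cv2.imwrite('pics/12c.png',cv2.resize(a,None,fx=3.7,fy=3.7,interpolation=cv2.INTER_CUBIC))
E
```

```text
pos [ 0.5537 -0.2243  0.1415] yaw -80.51 tilt [-1.     0.015 -0.011] tool shift [0.     0.0001 0.0001] turn 0.0173 F [-1.28  0.1  -0.4 ] w 0.14350544446587457 t 24.95
```

View pics/12c.png

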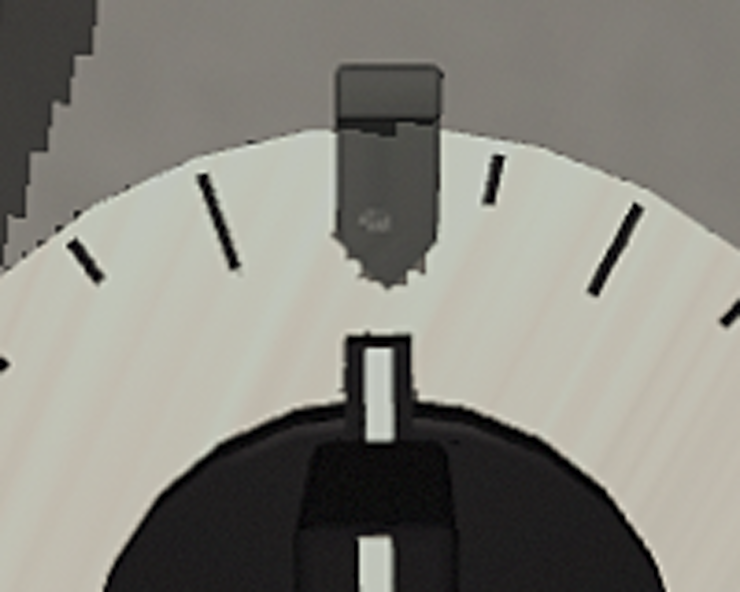

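```bash
python3 - <<'E'
from h import *
def u(p): return (np.array(p,float)+.5)/3.7-.5+np.array([220,95])
c=np.array([.5537,-.2243])
for n,p,z in(('clip',[(388,290),(386,240),(388,130)],.115),('clipblock',[(389,66)],.119),('nose',[(379,338),(379,440)],.119),('bar',[(376,540)],.157)):
    X=toz('w12',u(p),z)[:,:2]-c; print(n,np.degrees(np.arctan2(X[:,1],X[:,0])).round(2),np.linalg.norm(X,axis=1).round(4))
E
```

```text
clip [8.02 8.4  8.41] [0.0516 0.0575 0.0701]
clipblock [8.41] [0.0773]
nose [9.11 9.  ] [0.0466 0.0343]
bar [8.73] [0.0343]
```

>>> play_rows --increments "0 0 0 0.013;0 0 0 0;0 0 0 0"

```text
clock: 25.3
position: [0.5537, -0.2244, 0.1415]
ee_rot: [0.467, 0.536, -0.454, 0.537]
ft_force: [-1.6, -0.1, -0.0]
grip_width: 0.147
```

```bash
python3 - <<'E'
from h import *
go([.5538,-.2244,.1415],-81.3)
E
```

```text
pos [ 0.5537 -0.2244  0.1415] yaw -81.22 tilt [-1.     0.015 -0.011] tool shift [0.     0.0001 0.0001] turn 0.0013 F [-1.64 -0.07 -0.01] w 0.14674027162935196 t 25.3
```

Now I open gently, rise and check.

>>> play_rows --increments "0 0 0 0;0 0 0 0;0 0 0 0;0 0 0 0;0 0 0 0" --hand 0.1 --squeeze 20

```text
clock: 25.8
position: [0.5543, -0.2244, 0.1416]
ee_rot: [0.467, 0.536, -0.454, 0.538]
ft_force: [-0.0, -0.1, -0.3]
grip_width: 0.453
```

>>> play_rows --increments "-0.01 0 0 0;-0.02 0 0 0;-0.02 0 0 0;-0.03 0 0 0;0 0 0 0;0 0 0 0"

```text
clock: 26.4
position: [0.553, -0.2257, 0.2278]
ee_rot: [0.467, 0.536, -0.454, 0.538]
ft_force: [0.0, 0.3, -0.8]
grip_width: 0.447
```

```bash
python3 - <<'E'
from h import *
go([.5538,-.2244,.1415],-81.3)
snap('wrist','w13.png')
a=cv2.imread('pics/w13.png')[105:305,210:440]; cv2.imwrite('pics/13c.png',cv2.resize(a,None,fx=3,fy=3,interpolation=cv2.INTER_CUBIC))
E
```

```text
pos [ 0.553  -0.2257  0.2278] yaw -81.22 tilt [-1.     0.017 -0.01 ] tool shift [ 0.0863 -0.0005 -0.0003] turn 0.0014 F [ 0.02  0.34 -0.8 ] w 0.44714561876387826 t 26.4
```

View pics/13c.png

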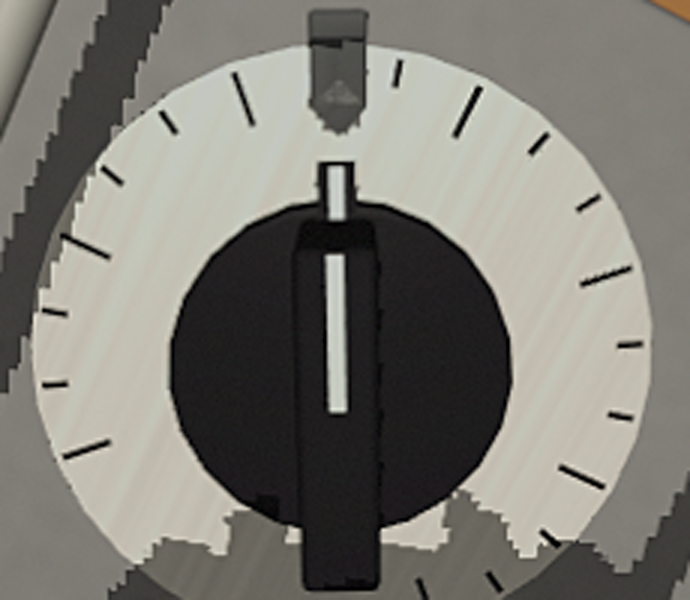

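```bash
python3 - <<'E'
from h import *
def u(p): return (np.array(p,float)+.5)/3-.5+np.array([210,105])
c=np.array([.5537,-.2244])
for n,p,z in(('clip',[(341,131),(338,90),(338.5,50)],.115),('nose',[(337,163),(337,215)],.119),('bar',[(336,255),(338,410),(341,590)],.157)):
    X=toz('w13',u(p),z)[:,:2]-c; print(n,X.round(4).tolist(),np.degrees(np.arctan2(X[:,1],X[:,0])).round(2),np.linalg.norm(X,axis=1).round(4))
snap('scene','sc13.png');snap('side','si13.png')
E
```

```text
clip [[0.0523, 0.0068], [0.0606, 0.0087], [0.0686, 0.0099]] [7.43 8.2  8.18] [0.0527 0.0612 0.0693]
nose [[0.046, 0.0067], [0.0352, 0.005]] [8.24 8.09] [0.0465 0.0355]
bar [[0.0342, 0.0046], [0.0048, -0.0003], [-0.0324, -0.0066]] [   7.66   -3.35 -168.49] [0.0345 0.0048 0.0331]
```

View pics/sc13.png

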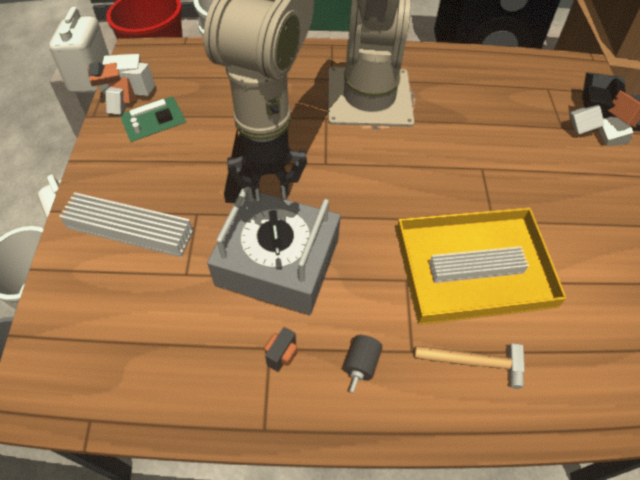

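View pics/si13.png

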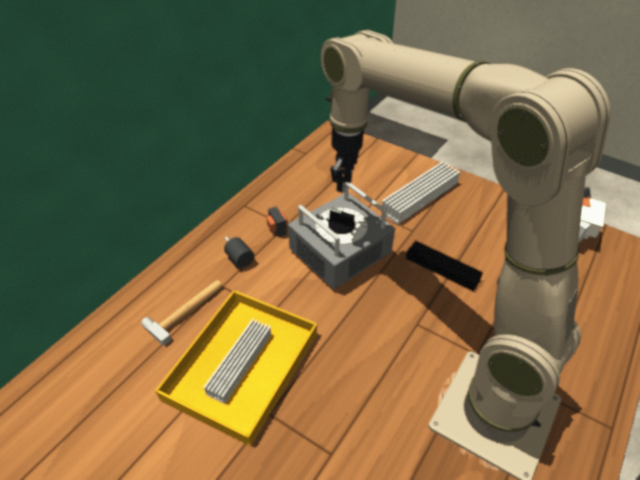

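Nose and clip axis both measure about 8.2° in the world frame. The heat sink is flat in the tray, the other items have not moved and the gripper is clear, so I hand in.

```bash
python3 -c "
from h import *
print(workorder.hand_in())"
```

```text
the job is handed in; nothing more can be done
None
```

The job is handed in, with the clock at about 26.5 s of the 64 s allowed. I lifted the grey heat sink off the handles and set it down in the tray, then pinched the dial and turned it about 71° clockwise to the clip.

**Last checks:**
- **Dial:** The nose points at 8.2° and the clip's body at 8.2°, in world axes. The clip's point alone read 7.4°. That is about 0.6 mm sideways at the clip's point, within what the ragged outline lets me read.
- **Heat sink:** The last scene and side pictures show it lying flat, fins up and clear of the tray walls.
- **Other things:** The other scrap and the hammer look unmoved in the pictures, and the gripper hangs clear above the dial.

**Not perfect:** The tool tilted by up to about 3° while I lowered the heat sink. One long edge touched first, the reading reached about 21 N upward for a moment, and it settled flat (1–2 mm) on release.

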